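Berry sample tubs into their own trays

ROBOT

A 6-joint arm with a two-finger parallel gripper is mounted at the origin on the work surface. World frame = base frame: x ahead of the robot, y to its left, z up, the work surface at z = 0. Lengths are in mm, angles in degrees, forces in N, time in s.
With the tool pointing down it reaches from about 300 to 750 mm from the base axis. Payload 8.5 kg.
Tool frame: the origin (TCP) lies on the mounting face of the last link; the fingertips stand 166 mm ahead of it and the grasp point (between the pads) lies 147 mm ahead of it; z points along the fingers, y is the line along which they close (so a half turn about z gives the same grasp; the last joint's range is limited). The gripper opens to 88 mm and grips with 3 to 60 N. Pads are 18 mm wide; open, the fingers measure 123 mm over their backs; the gripper's body (75 mm by 187 mm) begins 45 mm behind the grasp point.
Start: joints at [-77.768, 21.807, 74.336, -0, 83.858, -12.336], TCP at [228.671, -500.191, 404.748] pointing down, gripper open.
Joint ranges: [-178.18, 178.18], [-50.72, 133.34], [12.68, 142.11], [-81.47, 261.47], [9.98, 163.14], [-165.26, 165.26]. Speed limits (degrees/s): [136.94, 136.94, 180, 180, 180, 180].

INTERFACE

Orientations are given as a 3x3 rotation matrix whose columns are the frame's x, y, z axes.
In Python, from cell import bot gives the robot as it stands.
- The arm moves only by the tool send_rows, never from a script. Its argument "deltas" is a list of rows, each a list of 6 numbers: the shift along the tool's x, y, z each as a share of 20 mm, from -1 to 1, then the turn, a rotation vector about the tool's x, y, z each as a share of 0.1 rad, from -1 to 1. In form: [[tx, ty, tz, rx, ry, rz], ...]. A call has 1 to 12 rows; each row shifts and turns the commanded pose from where the row before left it, along the tool's axes as they then stand; what a row does not reach is not made up. A row lasts 1/12 s, in which the tool goes at most 41.7 mm and 7.16 degrees, less where a joint would pass 70% of its speed; a pose out of reach is approached as far as the arm can. A call with a number of a shift or a turn outside -1 to 1 is refused whole. A call with a gripper value outside its range is refused whole. "gripper" is the opening, from -1 (shut) to 1 (fully open), set as the call begins (left out, the last holds). The fingers move at their own pace and stop on an object; "squeeze" is the grip in N (left out, the last holds). Time passes only in rows, so rows that do not move let the fingers close. It gives the time, the measured TCP pose, the force, the opening and the grip force at its end, in the units of the state.
- bot.read_state(): the state, without advancing time (a new reading comes with each control period).
- bot.camera(name): name is "scene" or "side" or "wrist"; returns the picture (384x512x3 uint8, red, green, blue); there is no depth.
- bot.get_calibration(name): a dict with "fovy" (degrees; the focal length in pixels is half the picture's height over the tangent of half this angle, whatever the lens; pixels are square), "cx", "cy" (the principal point, pixels), "D" ([k1, k2, p1, p2, k3] as OpenCV has them; the pictures are not rectified), "rvec" (rotation vector, rad) and "tvec" (3), from world to camera coordinates, as OpenCV has them. Camera axes: x right, y down, z forward; pixel columns grow to the right and rows downward; lengths in mm; the calibration is good to about 2 mm. A picture is of the moment at which its call begins: read the wrist's pose just before it. get_calibration takes no time and is no camera call; for the wrist camera it gives the pose at the moment of the call.
- bot.finish_job(): hands the job in; it is judged then, once.
The state is a dict: "time": time; "joints": joint angles; "dq": joint speeds; "effort": joint torques, N m; "tool_pos": TCP position; "tcp_rot": TCP orientation; "wrist_force": force on the tool from outside, world axes, zero at the start; "wrist_torque": the same for the moment, N m; "grip_width": finger opening in mm; "grip_force": force on a finger pad.
Only numpy, scipy, OpenCV 4.12 (cv2) and the standard library are available. Lean on these libraries where they do the work, as an engineer would, in place of code of your own. Each camera call takes 0.05 s, during which the arm holds its last target. There are 200 camera calls.

TASK

Put today's berry samples ready for the cold room: stand each of the four round white lidded tubs in the black tray of its own size, the smallest tub in the smallest tray and so on up to the largest tub in the largest tray, sitting flat on the tray's floor. Keep the tubs upright and set them down rather than dropping them, and leave the two square tubs where they stand.

Things in the scene. Friction and masses are not known exactly. Their poses are not given: they have to be found in the camera images.
- tub_s: the smallest round tub: loose white plastic upright cylinder with a flat round lid, 36 mm across and 45 mm high with the lid (the lid is the top 14 mm, full width; the body below tapers in by at most 2 mm), about 45 g; origin at the centre of its underside, z up
- tub_m: the second smallest round tub: loose white plastic upright cylinder with a flat round lid, 46 mm across and 52 mm high with the lid (the lid is the top 14 mm, full width; the body below tapers in by at most 2 mm), about 75 g; origin at the centre of its underside, z up
- tub_l: the second largest round tub: loose white plastic upright cylinder with a flat round lid, 56 mm across and 58 mm high with the lid (the lid is the top 14 mm, full width; the body below tapers in by at most 2 mm), about 120 g; origin at the centre of its underside, z up
- tub_xl: the largest round tub: loose white plastic upright cylinder with a flat round lid, 66 mm across and 64 mm high with the lid (the lid is the top 14 mm, full width; the body below tapers in by at most 2 mm), about 170 g; origin at the centre of its underside, z up
- tray_s: the smallest black tray: open, square, fixed to the bench, 62 mm outside and 54 mm inside, walls 4 mm thick and 15 mm high, floor 4 mm thick; made for the 36 mm round tub; origin at the centre of its underside, x and y along its sides
- tray_m: the second smallest black tray: open, square, fixed to the bench, 72 mm outside and 64 mm inside, walls 4 mm thick and 15 mm high, floor 4 mm thick; made for the 46 mm round tub; origin at the centre of its underside, x and y along its sides
- tray_l: the second largest black tray: open, square, fixed to the bench, 82 mm outside and 74 mm inside, walls 4 mm thick and 15 mm high, floor 4 mm thick; made for the 56 mm round tub; origin at the centre of its underside, x and y along its sides
- tray_xl: the largest black tray: open, square, fixed to the bench, 92 mm outside and 84 mm inside, walls 4 mm thick and 15 mm high, floor 4 mm thick; made for the 66 mm round tub; origin at the centre of its underside, x and y along its sides
- square_s: a loose square white plastic tub with a square lid, 44 x 44 mm, 48 mm high, not part of the job; origin at the centre of its underside, x and y along its sides
- square_l: a loose square white plastic tub with a square lid, 60 x 60 mm, 60 mm high, not part of the job; origin at the centre of its underside, x and y along its sides

How it is judged:
By the outcome, as a careful person would: the job done as asked, in the order asked, and still so for the second after the job is handed in, with the robot touching nothing.
It also fails if it takes over 112 s, if anything falls off the work surface, if the arm or the gripper's body presses on something with over 40 N, if the wrist force passes 120 N, or if a joint passes its speed limit or range.

## Working session

There is one attempt and no reset: what is moved stays moved. The work goes in short steps, Python scripts to look and compute and a tool call to move; the robot and the scene stay as the last step left them, time stands still between calls to the robot, and variables do not carry over. Pictures are saved under pics/ and viewed, at most 14 in all, crops included, and the job is handed in when it is done.

Besides the shell and the picture viewer there is one more tool, called after "Request:" as name(argument=value, ...), one argument or row to a line, values as JSON. send_rows: Moves the arm, as the interface text tells. Shift numbers are shares of 20 mm and turn numbers shares of 0.1 rad, none past 1 either way. Its arguments: {"type":"object","properties":{"deltas":{"type":"array","items":{"type":"array","items":{"type":"number","minimum":-1,"maximum":1}}},"gripper":{"type":"number"},"squeeze":{"type":"number"}},"required":["deltas"]}

```bash
mkdir -p pics
python3 - <<'E'
from cell import bot
import cv2
for n in("scene","side"):
    cv2.imwrite(f"pics/{n}0.png",bot.camera(n)[:,:,::-1])
    print(n,bot.get_calibration(n))
s=bot.read_state();print(s)
E
```

```text
scene {'fovy': 53.90432629736764, 'cx': 258.5969973990351, 'cy': 190.94760933166657, 'D': array([-0.12138692,  0.        ,  0.        ,  0.        ,  0.        ]), 'rvec': array([ 2.18264529,  0.74869359, -0.35279768]), 'tvec': array([-401.03968973, -167.06270862, 1172.82625631])}
side {'fovy': 46.39934027795156, 'cx': 256.1410711136005, 'cy': 192.86339215137426, 'D': array([-0.08989704,  0.        ,  0.        ,  0.        ,  0.        ]), 'rvec': array([ 0.21799102, -2.83060802,  1.23461413]), 'tvec': array([ 522.19470218,   95.09169618, 1139.42470145])}
{'time': 0.1, 'joints': array([-7.77655531e+01,  2.18384433e+01,  7.43772179e+01, -1.28292057e-04,
        8.38577310e+01, -1.23350978e+01]), 'dq': array([ 0.06684149, -0.02475185, -0.09655288,  0.13372901, -0.02909619,
        0.13012665]), 'effort': array([ 3.68797409e-03, -4.38650644e+01, -2.24913579e+01,  7.14355451e-02,
        3.41451424e-02, -6.20366086e-05]), 'tool_pos': array([ 228.68633777, -500.17251071,  404.20585918]), 'tcp_rot': array([[ 9.09457190e-01,  4.15797481e-01, -2.73621715e-04],
       [ 4.15797483e-01, -9.09456369e-01,  1.25137154e-03],
       [ 2.71470123e-04, -1.25184006e-03, -9.99999180e-01]]), 'wrist_force': array([ 0.06136228, -0.77561775, -0.44207908]), 'wrist_torque': array([-0.0332161 , -0.00301278, -0.03786549]), 'grip_force': 0.0, 'grip_width': 88.10174063199504}
```

View pics/scene0.png

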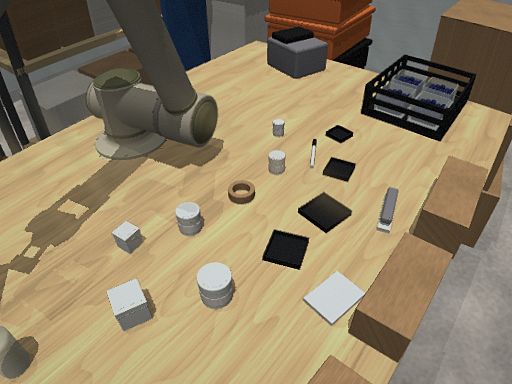

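View pics/side0.png

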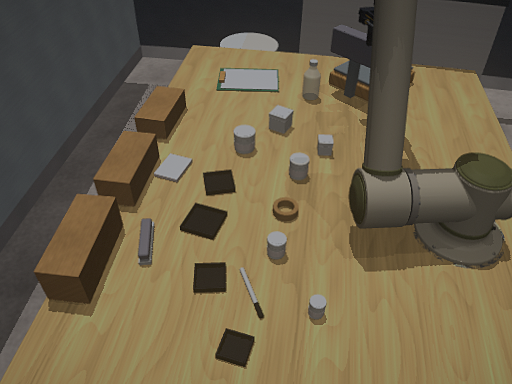

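The scene picture shows the round tubs at about (278,128), (277,162), (189,219) and (215,285), with the squares at (127,237) and (129,304). The trays are at (340,133), (339,169), (325,211) and (286,249). In the side picture the tubs are at (317,307), (277,245), (299,167) and (245,139), and the trays at (235,347), (210,277), (204,221) and (219,182).

```bash
cat > h.py <<'E'
import cv2, numpy as np
def cam(c):
    f=192/np.tan(np.radians(c["fovy"]/2)); K=np.array([[f,0,c["cx"]],[0,f,c["cy"]],[0,0,1]])
    R=cv2.Rodrigues(c["rvec"])[0]; return K,c["D"],R,-R.T@c["tvec"]
def cast(px,C,z):
    K,D,R,o=C
    u=cv2.undistortPoints(np.float64(px).reshape(-1,1,2),K,D).reshape(-1,2)
    d=np.c_[u,np.ones(len(u))]@R
    return (o+d*((z-o[2])/d[:,2])[:,None])[:,:2]
def blob(m,p):
    m=cv2.morphologyEx(m.astype(np.uint8),cv2.MORPH_CLOSE,np.ones((3,3)))
    n,l=cv2.connectedComponents(m)
    k=l[p[1]-4:p[1]+5,p[0]-4:p[0]+5]; k=np.bincount(k[k>0]).argmax()
    # upsampled so that the contour follows pixel borders
    b=cv2.resize((l==k).astype(np.uint8),None,fx=8,fy=8,interpolation=cv2.INTER_NEAREST)
    c=cv2.convexHull(max(cv2.findContours(b,0,2)[0],key=len)).reshape(-1,2)
    return (c+.5)/8-.5,(l==k)
E
cat > m.py <<'E'
from cell import bot
from h import *
C=[cam(bot.get_calibration(n)) for n in("scene","side")]
I=[cv2.imread(f"pics/{n}0.png") for n in("scene","side")]
white=[]; dark=[]
for i in I:
    h=cv2.cvtColor(i,cv2.COLOR_BGR2HSV); white.append((h[...,1]<60)&(h[...,2]>75)); dark.append(h[...,2]<70)
over=[i.copy() for i in I]
def show(k,c): cv2.polylines(over[k],[np.int32(np.round(c))],True,(0,0,255))
T=[("s",36,45,(278,128),(317,305)),("m",46,52,(277,162),(277,245)),("l",56,58,(189,219),(299,167)),("xl",66,64,(215,285),(245,139)),("sqs",44,48,(127,237),(325,146)),("sql",60,60,(129,304),(281,120))]
for n,d,H,*ps in T:
    L=[];hw=[]
    for k in(0,1):
        c,_=blob(white[k],ps[k]); show(k,c)
        q=cast(c,C[k],H-7)-C[k][3][:2]; a=np.arctan2(q[:,1],q[:,0]); m0=a[0]; a=(a-m0+np.pi)%(2*np.pi)-np.pi+m0
        L.append((a.min()+a.max())/2); hw.append((a.max()-a.min())/2)
    D=np.array([[np.cos(a),np.sin(a)] for a in L])
    t=np.linalg.solve(np.c_[D[0],-D[1]],C[1][3][:2]-C[0][3][:2])
    print(n,np.round(C[0][3][:2]+t[0]*D[0],1),"dia",np.round(2*t*np.sin(hw),1))
for p0,p1 in [((340,133),(235,347)),((339,169),(210,277)),((325,211),(204,221)),((286,249),(219,182))]:
    P=[]
    for k,p in((0,p0),(1,p1)):
        c,_=blob(dark[k],p); show(k,c); P.append(np.float32(cv2.convexHull(np.float32(cast(c,C[k],15)))))
    a,X=cv2.intersectConvexConvex(*P); print("tray",np.round(a**.5,1),cv2.minAreaRect(X),[np.round(cv2.minAreaRect(x)[0]) for x in P])
cv2.imwrite("pics/o.png",cv2.resize(np.hstack([over[0][90:350,90:380],over[1][90:370,170:360][:260]]),None,fx=1.6,fy=1.6))
E
python3 m.py
```

```text
s [354.4 295.8] dia [34.6 37.5]
m [459.1 141.6] dia [46.5 47.5]
l [ 428.8 -156.5] dia [57.  56.8]
xl [ 603.6 -255.3] dia [67.  68.8]
sqs [ 358.1 -278.8] dia [60.7 51. ]
sql [ 505.9 -387.4] dia [65.9 79.3]
tray 59.7 ((510.6865539550781, 407.2463073730469), (58.57415008544922, 62.60795593261719), 81.14155578613281) [array([515., 395.]), array([510., 413.])]
tray 69.1 ((598.3901977539062, 247.01486206054688), (73.21759033203125, 68.27686309814453), 10.377159118652344) [array([601., 237.]), array([597., 254.])]
tray 88.3 ((651.9972534179688, 75.79808044433594), (86.76841735839844, 91.16056060791016), 78.56338500976562) [array([655.,  67.]), array([650.,  85.])]
tray 79.0 ((646.3212890625, -75.62735748291016), (83.15328979492188, 76.63911437988281), 19.2116756439209) [array([649., -84.]), array([643., -65.])]
```

```bash
cat > d.py <<'E'
# usage: d.py x y [z]: shift to a TCP target in tool axes (units of 20 mm)
import sys,numpy as np
from cell import bot
s=bot.read_state(); p=s["tool_pos"]; t=np.array([float(v) for v in sys.argv[1:]]+list(p[len(sys.argv)-1:]))
print("t",round(s["time"],2),"pos",p.round(1),"units",(s["tcp_rot"].T@(t-p)/20).round(3),"grip",round(s["grip_width"],1),round(s["grip_force"],1),"F",s["wrist_force"].round(1),"j",s["joints"].round(0))
E
python3 - <<'E'
from cell import bot
from h import *
C=[cam(bot.get_calibration(n)) for n in("scene","side")]
for z in(40,60,80,100): print(z,cast([(404,235),(452,258)],C[0],z).round().tolist(),cast([(160,138),(130,203),(127,133)],C[1],z).round().tolist())
E
```

```text
40 [[843.0, 83.0], [951.0, 83.0]] [[852.0, -204.0], [843.0, 79.0], [961.0, -213.0]]
60 [[846.0, 63.0], [950.0, 62.0]] [[841.0, -178.0], [832.0, 98.0], [947.0, -187.0]]
80 [[850.0, 42.0], [950.0, 42.0]] [[830.0, -152.0], [822.0, 117.0], [933.0, -160.0]]
100 [[853.0, 21.0], [949.0, 21.0]] [[819.0, -126.0], [811.0, 136.0], [920.0, -134.0]]
```

Request:
send_rows(
  deltas=[
    [0.96,-0.77,0.26,0,0,0],
    [0.96,-0.77,0.26,0,0,0],
    [0.96,-0.77,0.26,0,0,0],
    [0.96,-0.77,0.26,0,0,0],
    [0.96,-0.77,0.26,0,0,0],
    [0.96,-0.77,0.26,0,0,0],
    [0.96,-0.77,0.26,0,0,0],
    [0.96,-0.77,0.26,0,0,0],
    [0.96,-0.77,0.26,0,0,0],
    [0.96,-0.77,0.26,0,0,0],
  ],
  gripper=1,
  squeeze=15,
)

```text
time: 0.93
tool_pos: [339.6, -279.1, 352.3]
tcp_rot: [[0.91, 0.416, -0.0], [0.416, -0.91, 0.0], [-0.0, -0.0, -1.0]]
wrist_force: [0.0, -0.3, -0.1]
grip_width: 88.1
grip_force: 0.0
```

Request:
send_rows(
  deltas=[
    [0.96,-0.77,0.26,0,0,0],
    [0.96,-0.77,0.26,0,0,0],
    [0.96,-0.77,0.26,0,0,0],
    [0.96,-0.77,0.26,0,0,0],
    [0.96,-0.77,0.26,0,0,0],
    [0.96,-0.77,0.26,0,0,0],
    [0.96,-0.77,0.26,0,0,0],
    [0.96,-0.77,0.26,0,0,0],
    [0.96,-0.77,0.26,0,0,0],
    [0.96,-0.77,0.26,0,0,0],
  ],
)

```text
time: 1.77
tool_pos: [450.2, -59.2, 300.4]
tcp_rot: [[0.909, 0.416, -0.0], [0.416, -0.909, 0.0], [-0.0, -0.0, -1.0]]
wrist_force: [0.2, -1.3, 0.5]
grip_width: 88.2
grip_force: 0.0
```

Request:
send_rows(
  deltas=[
    [0.16,-0.96,0,0,0,0],
    [0.16,-0.96,0,0,0,0],
    [0.16,-0.96,0,0,0,0],
    [0.16,-0.96,0,0,0,0],
    [0.16,-0.96,0,0,0,0],
    [0.16,-0.96,0,0,0,0],
    [0.16,-0.96,0,0,0,0],
    [0.16,-0.96,0,0,0,0],
    [0.16,-0.96,0,0,0,0],
    [0.16,-0.96,0,0,0,0],
  ],
)

```text
time: 2.6
tool_pos: [398.7, 128.4, 300.6]
tcp_rot: [[0.909, 0.416, -0.0], [0.416, -0.909, -0.0], [-0.0, -0.0, -1.0]]
wrist_force: [0.2, -0.6, -1.0]
grip_width: 88.0
grip_force: 0.0
```

Request:
send_rows(
  deltas=[
    [0.16,-0.96,0,0,0,0],
    [0.16,-0.96,0,0,0,0],
    [0.16,-0.96,0,0,0,0],
    [0.16,-0.96,0,0,0,0],
    [0.16,-0.96,0,0,0,0],
    [0.16,-0.96,0,0,0,0],
    [0.16,-0.96,0,0,0,0],
    [0.16,-0.96,0,0,0,0],
    [0.16,-0.96,0,0,0,0],
    [0,0,0,0,0,0],
  ],
)

```text
time: 3.43
tool_pos: [352.6, 298.6, 300.6]
tcp_rot: [[0.908, 0.418, -0.0], [0.418, -0.908, 0.0], [-0.0, -0.001, -1.0]]
wrist_force: [-0.2, -0.1, -0.5]
grip_width: 88.4
grip_force: 0.0
```

```bash
python3 d.py 354.4 295.8 185; python3 -c "
from cell import bot;import cv2
cv2.imwrite('pics/w1.png',bot.camera('wrist')[:,:,::-1])"
```

```text
t 3.43 pos [352.6 298.6 300.6] units [0.023 0.166 5.778] grip 88.4 0.0 F [-0.2 -0.1 -0.5] j [26. 20. 97.  0. 63. 91.]
```

View pics/w1.png

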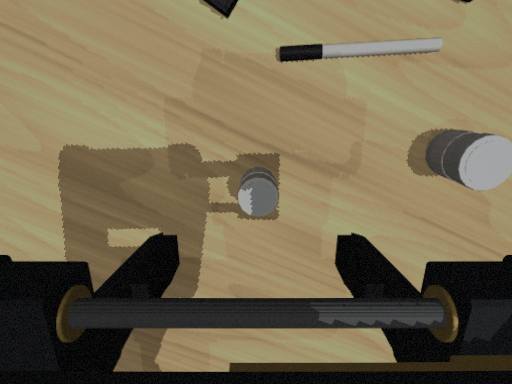

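The wrist picture shows the small tub's lid at about (258,197), midway between the fingers at (165,250) and (350,250). tub_m is at (485,162).

```bash
python3 -c "
from cell import bot;from h import *
C=cam(bot.get_calibration('wrist'))
print(cast([(258,197)],C,45),cast([(485,162)],C,52))"
```

```text
[[353.01535697 296.01382648]] [[457.17103299 145.27493496]]
```

Request:
send_rows(
  deltas=[
    [0,0.08,0.9,0,0,0],
    [0,0.08,0.9,0,0,0],
    [0,0,0.9,0,0,0],
    [0,0,0.9,0,0,0],
    [0,0,0,0,0,0],
  ],
)

```text
time: 3.9
tool_pos: [354.6, 292.6, 226.4]
tcp_rot: [[0.91, 0.415, -0.005], [0.415, -0.91, -0.002], [-0.006, 0.0, -1.0]]
wrist_force: [-0.1, -0.2, -0.6]
grip_width: 88.1
grip_force: 0.0
```

Request:
send_rows(
  deltas=[
    [0,0,0.7,0,0,0],
    [0,0,0.7,0,0,0],
    [0,0,0.55,0,0,0],
    [0,0,0.2,0,0,0],
    [0,0,0,0,0,0],
    [0,0,0,0,0,0],
  ],
)

```text
time: 4.4
tool_pos: [355.1, 293.5, 186.4]
tcp_rot: [[0.91, 0.415, 0.001], [0.415, -0.91, 0.0], [0.001, 0.0, -1.0]]
wrist_force: [-0.2, 0.3, -0.5]
grip_width: 88.0
grip_force: 0.0
```

```bash
python3 d.py 354 296 185
```

```text
t 4.4 pos [355.1 293.5 186.4] units [-0.    -0.136  0.072] grip 88.0 0.0 F [-0.2  0.3 -0.5] j [ 25.  31. 105.  -0.  45.  90.]
```

Request:
send_rows(
  deltas=[
    [0,-0.14,0.07,0,0,0],
    [0,0,0,0,0,0],
    [0,0,0,0,0,0],
  ],
)

```text
time: 4.65
tool_pos: [353.6, 296.4, 184.8]
tcp_rot: [[0.909, 0.416, 0.001], [0.416, -0.909, 0.0], [0.001, -0.0, -1.0]]
wrist_force: [0.4, 0.5, 0.0]
grip_width: 88.1
grip_force: 0.0
```

Request:
send_rows(
  deltas=[
    [0,0,0,0,0,0],
    [0,0,0,0,0,0],
    [0,0,0,0,0,0],
    [0,0,0,0,0,0],
    [0,0,0,0,0,0],
    [0,0,0,0,0,0],
    [0,0,0,0,0,0],
    [0,0,0,0,0,0],
  ],
  gripper=-1,
  squeeze=12,
)

```text
time: 5.32
tool_pos: [353.6, 296.3, 184.3]
tcp_rot: [[0.909, 0.416, -0.0], [0.416, -0.909, 0.0], [-0.0, -0.0, -1.0]]
wrist_force: [-0.7, 0.6, 0.2]
grip_width: 36.7
grip_force: 0.2
```

```bash
python3 d.py 510.7 407.2
```

```text
t 5.32 pos [353.6 296.3 184.3] units [ 9.448 -1.779 -0.   ] grip 36.7 0.2 F [-0.7  0.6  0.2] j [ 25.  31. 105.   0.  44.  91.]
```

Request:
send_rows(
  deltas=[
    [0,0,0,0,0,0],
    [0,0,0,0,0,0],
    [0,0,0,0,0,0],
    [0,0,-0.3,0,0,0],
    [0,0,-0.7,0,0,0],
    [0,0,-0.8,0,0,0],
    [0,0,-0.7,0,0,0],
  ],
)

```text
time: 5.9
tool_pos: [353.6, 296.2, 235.4]
tcp_rot: [[0.909, 0.416, -0.0], [0.416, -0.909, -0.0], [-0.0, 0.0, -1.0]]
wrist_force: [-0.2, 0.3, -0.2]
grip_width: 34.9
grip_force: 12.0
```

Request:
send_rows(
  deltas=[
    [0.4,-0.08,0,0,0,0],
    [0.8,-0.15,0,0,0,0],
    [0.9,-0.17,0,0,0,0],
    [0.9,-0.17,0,0,0,0],
    [0.9,-0.17,0,0,0,0],
    [0.9,-0.17,0,0,0,0],
    [0.9,-0.17,0,0,0,0],
    [0.9,-0.17,0,0,0,0],
    [0.9,-0.17,0,0,0,0],
    [0.9,-0.17,0,0,0,0],
    [0.8,-0.15,0,0,0,0],
    [0.25,-0.05,0,0,0,0],
  ],
)

```text
time: 6.9
tool_pos: [512.2, 408.4, 233.3]
tcp_rot: [[0.91, 0.416, 0.0], [0.416, -0.91, 0.0], [0.0, -0.0, -1.0]]
wrist_force: [-0.4, 0.3, -0.5]
grip_width: 34.9
grip_force: 12.0
```

Request:
send_rows(
  deltas=[
    [0,0,0,0,0,0],
    [0,0,0,0,0,0],
    [0,0,0,0,0,0],
  ],
)

```text
time: 7.15
tool_pos: [510.1, 407.1, 234.1]
tcp_rot: [[0.909, 0.416, -0.001], [0.416, -0.909, -0.001], [-0.001, 0.0, -1.0]]
wrist_force: [0.5, 0.0, -0.1]
grip_width: 35.1
grip_force: 12.0
```

```bash
python3 d.py 510.7 407.2 189;  python3 -c "
from cell import bot;import cv2
cv2.imwrite('pics/w2.png',bot.camera('wrist')[:,:,::-1])"
```

```text
t 7.15 pos [510.1 407.1 234.1] units [0.034 0.008 2.254] grip 35.1 12.0 F [ 0.5  0.  -0.1] j [28. 41. 70. -0. 70. 94.]
```

View pics/w2.png

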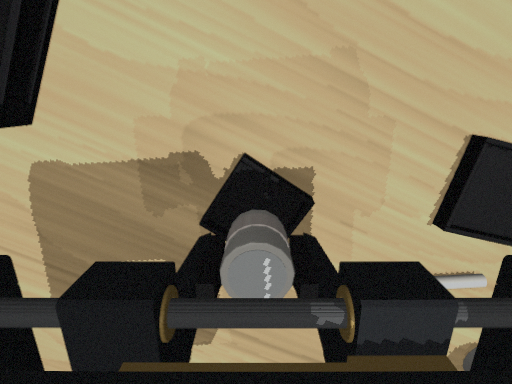

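The wrist picture shows tub_s held at about (258,270) above tray_s. The tray's corners are at (245,153), (313,203) and (201,222).

```bash
python3 -c "
from cell import bot;from h import *
C=cam(bot.get_calibration('wrist'))
p=cast([(201,222),(313,203),(245,153)],C,12);print(p,p[:2].mean(0))"
```

```text
[[484.44131851 441.04063779]
 [532.69367488 371.77007863]
 [545.74275937 432.02826346]] [508.56749669 406.40535821]
```

Request:
send_rows(
  deltas=[
    [0,0,0.6,0,0,0],
    [0,0,0.6,0,0,0],
    [0,0,0.5,0,0,0],
    [0,0,0.2,0,0,0],
    [0,0,0,0,0,0],
    [0,0,0,0,0,0],
    [0,0,0,0,0,0],
  ],
)

```text
time: 7.78
tool_pos: [510.8, 407.5, 196.7]
tcp_rot: [[0.909, 0.416, 0.001], [0.416, -0.909, 0.0], [0.001, -0.0, -1.0]]
wrist_force: [-0.3, -0.8, -0.1]
grip_width: 35.5
grip_force: 12.0
```

```bash
python3 d.py 510.7 407.2 189
```

```text
t 7.78 pos [510.8 407.5 196.7] units [-0.009  0.012  0.385] grip 35.5 12.0 F [-0.3 -0.8 -0.1] j [28. 43. 72.  0. 65. 94.]
```

Request:
send_rows(
  deltas=[
    [0,0,0.15,0,0,0],
    [0,0,0.1,0,0,0],
    [0,0,0.08,0,0,0],
    [0,0,0.05,0,0,0],
    [0,0,0.03,0,0,0],
    [0,0,0,0,0,0],
    [0,0,0,0,0,0],
    [0,0,0,0,0,0],
  ],
)

```text
time: 8.45
tool_pos: [510.6, 407.4, 188.4]
tcp_rot: [[0.909, 0.416, 0.0], [0.416, -0.909, 0.0], [0.0, -0.0, -1.0]]
wrist_force: [-0.5, -1.3, 2.5]
grip_width: 35.0
grip_force: 12.0
```

Request:
send_rows(
  deltas=[
    [0,0,0,0,0,0],
    [0,0,0,0,0,0],
    [0,0,0,0,0,0],
    [0,0,0,0,0,0],
    [0,0,0,0,0,0],
    [0,0,-0.3,0,0,0],
    [0,0,-0.8,0,0,0],
    [0,0,-1,0,0,0],
    [0,0,-1,0,0,0],
    [0,0,-0.9,0,0,0],
  ],
  gripper=1,
)

```text
time: 9.28
tool_pos: [510.6, 407.4, 269.8]
tcp_rot: [[0.909, 0.416, 0.001], [0.416, -0.909, 0.0], [0.001, -0.0, -1.0]]
wrist_force: [0.0, -0.6, -0.5]
grip_width: 87.8
grip_force: 0.0
```

Request:
send_rows(
  deltas=[
    [-0.4,0.6,0,0,0,0],
    [-0.68,0.95,0,0,0,0],
    [-0.68,0.95,0,0,0,0],
    [-0.68,0.95,0,0,0,0],
    [-0.68,0.95,0,0,0,0],
    [-0.68,0.95,0,0,0,0],
    [-0.68,0.95,0,0,0,0],
    [-0.68,0.95,0,0,0,0],
    [-0.68,0.95,0,0,0,0],
    [-0.68,0.95,0,0,0,0],
    [-0.68,0.95,0,0,0,0],
    [-0.66,0.82,0,0,0,0],
  ],
)

```text
time: 10.28
tool_pos: [458.2, 142.2, 268.7]
tcp_rot: [[0.91, 0.416, 0.001], [0.416, -0.91, -0.0], [0.001, 0.0, -1.0]]
wrist_force: [-0.4, 0.1, 0.0]
grip_width: 88.2
grip_force: 0.0
```

Request:
send_rows(
  deltas=[
    [0,0,0,0,0,0],
    [0,0,0,0,0,0],
    [0,0,0,0,0,0],
  ],
)

```text
time: 10.53
tool_pos: [458.7, 143.9, 268.5]
tcp_rot: [[0.909, 0.416, 0.001], [0.416, -0.909, 0.0], [0.001, 0.0, -1.0]]
wrist_force: [-0.1, -0.2, 0.7]
grip_width: 87.9
grip_force: 0.0
```

```bash
python3 d.py 459 142 192;  python3 -c "
from cell import bot;import cv2
cv2.imwrite('pics/w3.png',bot.camera('wrist')[:,:,::-1]);cv2.imwrite('pics/side1.png',bot.camera('side')[:,:,::-1])
from h import *
C=cam(bot.get_calibration('wrist'))
h=cv2.cvtColor(cv2.imread('pics/w3.png'),cv2.COLOR_BGR2HSV)
"
```

```text
t 10.53 pos [458.7 143.9 268.5] units [-0.028  0.091  3.826] grip 87.9 0.0 F [-0.1 -0.2  0.7] j [ 3. 24. 97.  0. 59. 69.]
```

View pics/w3.png

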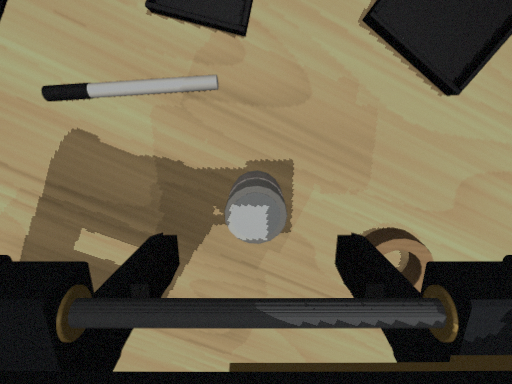

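View pics/side1.png

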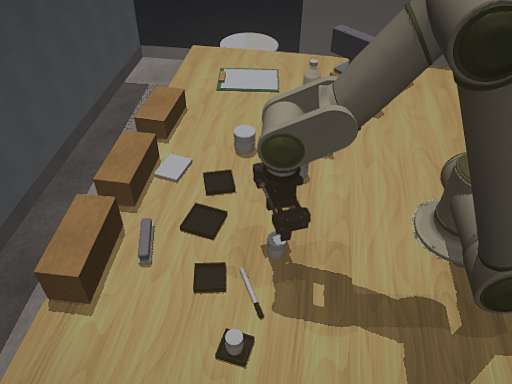

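The wrist picture shows tub_m's lid at about (256,213), centred between the fingers, with a wooden ring at (405,255) near the right finger. The side picture shows tub_s upright inside tray_s at (235,343).

```bash
python3 -c "
from cell import bot;from h import *
C=cam(bot.get_calibration('wrist'))
print(cast([(256,213)],C,52).round(),cast([(370,235),(432,262)],C,20).round())
n=[cam(bot.get_calibration(n)) for n in('scene','side')]
print(cast([(241,188)],n[0],15),cast([(286,207)],n[1],15))
"
```

```text
[[459. 145.]] [[470.  42.]
 [470. -22.]]
[[443.87245802  11.15846639]] [[448.73976199   3.58682477]]
```

Request:
send_rows(
  deltas=[
    [0,0,0.7,0,0,0],
    [0,0,0.8,0,0,0],
    [0,0,0.8,0,0,0],
    [0,0,0.7,0,0,0],
    [0,0,0.5,0,0,0],
    [0,0,0.3,0,0,0],
    [0,0,0,0,0,0],
    [0,0,0,0,0,0],
    [0,0,0,0,0,0],
  ],
)

```text
time: 11.38
tool_pos: [458.7, 143.7, 192.7]
tcp_rot: [[0.909, 0.416, 0.001], [0.416, -0.909, 0.0], [0.001, 0.0, -1.0]]
wrist_force: [-0.2, -0.0, -0.0]
grip_width: 88.2
grip_force: 0.0
```

Request:
send_rows(
  deltas=[
    [0,0,0,0,0,0],
    [0,0,0,0,0,0],
    [0,0,0,0,0,0],
    [0,0,0,0,0,0],
    [0,0,0,0,0,0],
    [0,0,0,0,0,0],
    [0,0,0,0,0,0],
    [0,0,0,0,0,0],
    [0,0,0,0,0,0],
    [0,0,0,0,0,0],
  ],
  gripper=-1,
  squeeze=13,
)

```text
time: 12.22
tool_pos: [458.5, 143.4, 192.2]
tcp_rot: [[0.909, 0.416, 0.0], [0.416, -0.909, 0.0], [0.0, 0.0, -1.0]]
wrist_force: [-0.0, -0.3, 1.3]
grip_width: 45.3
grip_force: 13.0
```

```bash
python3 d.py 598.4 247
```

```text
t 12.22 pos [458.5 143.4 192.2] units [ 8.516 -1.801  0.   ] grip 45.3 13.0 F [-0.  -0.3  1.3] j [  3.  31. 102.   0.  47.  69.]
```

Request:
send_rows(
  deltas=[
    [0,0,-0.3,0,0,0],
    [0,0,-0.7,0,0,0],
    [0,0,-0.8,0,0,0],
    [0,0,-0.7,0,0,0],
  ],
)

```text
time: 12.55
tool_pos: [458.4, 143.4, 243.2]
tcp_rot: [[0.909, 0.416, -0.0], [0.416, -0.909, 0.0], [-0.0, -0.0, -1.0]]
wrist_force: [0.9, -0.5, -0.5]
grip_width: 45.2
grip_force: 13.0
```

Request:
send_rows(
  deltas=[
    [0.4,-0.08,0,0,0,0],
    [0.8,-0.17,0,0,0,0],
    [0.85,-0.18,0,0,0,0],
    [0.85,-0.18,0,0,0,0],
    [0.85,-0.18,0,0,0,0],
    [0.85,-0.18,0,0,0,0],
    [0.85,-0.18,0,0,0,0],
    [0.85,-0.18,0,0,0,0],
    [0.85,-0.18,0,0,0,0],
    [0.75,-0.17,0,0,0,0],
    [0.42,-0.09,0,0,0,0],
    [0.2,-0.03,0,0,0,0],
  ],
)

```text
time: 13.55
tool_pos: [599.3, 248.0, 241.0]
tcp_rot: [[0.909, 0.416, -0.001], [0.416, -0.909, -0.0], [-0.001, -0.0, -1.0]]
wrist_force: [-0.8, -0.3, -0.1]
grip_width: 45.3
grip_force: 13.0
```

Request:
send_rows(
  deltas=[
    [0,0,0.3,0,0,0],
    [0,0,0.6,0,0,0],
    [0,0,0.6,0,0,0],
    [0,0,0.3,0,0,0],
    [0,0,0,0,0,0],
    [0,0,0,0,0,0],
    [0,0,0,0,0,0],
  ],
)

```text
time: 14.13
tool_pos: [598.6, 246.9, 206.6]
tcp_rot: [[0.91, 0.416, 0.001], [0.416, -0.91, 0.0], [0.001, 0.0, -1.0]]
wrist_force: [0.3, 0.1, -0.1]
grip_width: 45.4
grip_force: 13.0
```

```bash
python3 d.py 598.4 247 196.3;  python3 -c "
from cell import bot;import cv2
cv2.imwrite('pics/w4.png',bot.camera('wrist')[:,:,::-1])"
```

```text
t 14.13 pos [598.6 246.9 206.6] units [-0.008 -0.006  0.516] grip 45.4 13.0 F [ 0.3  0.1 -0.1] j [12. 42. 72.  0. 66. 77.]
```

View pics/w4.png

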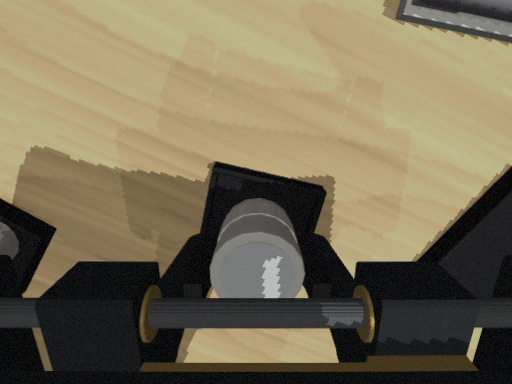

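The wrist picture shows tub_m at about (258,265), centred over tray_m, whose far rim runs from (217,163) to (325,188). I will set it down.

Request:
send_rows(
  deltas=[
    [0,0,0.16,0,0,0],
    [0,0,0.14,0,0,0],
    [0,0,0.1,0,0,0],
    [0,0,0.06,0,0,0],
    [0,0,0.04,0,0,0],
    [0,0,0.02,0,0,0],
    [0,0,0,0,0,0],
    [0,0,0,0,0,0],
    [0,0,0,0,0,0],
  ],
)

```text
time: 14.93
tool_pos: [598.5, 247.0, 196.2]
tcp_rot: [[0.909, 0.416, 0.0], [0.416, -0.909, 0.0], [0.0, 0.0, -1.0]]
wrist_force: [-2.8, -0.8, 4.9]
grip_width: 45.0
grip_force: 13.0
```

```bash
python3 d.py 428.8 -156.5 280
```

```text
t 14.93 pos [598.5 247.  196.2] units [-16.103  14.823  -4.195] grip 45.0 13.0 F [-2.8 -0.8  4.9] j [12. 43. 73.  0. 64. 77.]
```

Request:
send_rows(
  deltas=[
    [0,0,0,0,0,0],
    [0,0,0,0,0,0],
    [0,0,0,0,0,0],
    [0,0,0,0,0,0],
    [0,0,0,0,0,0],
    [0,0,-0.3,0,0,0],
    [0,0,-0.9,0,0,0],
    [0,0,-1,0,0,0],
    [0,0,-1,0,0,0],
    [0,0,-1,0,0,0],
  ],
  gripper=1,
)

```text
time: 15.77
tool_pos: [598.4, 247.0, 281.1]
tcp_rot: [[0.909, 0.416, 0.0], [0.416, -0.909, 0.0], [0.0, 0.0, -1.0]]
wrist_force: [-1.4, 0.4, 0.6]
grip_width: 88.0
grip_force: 0.0
```

Request:
send_rows(
  deltas=[
    [-0.5,0.46,0,0,0,0],
    [-0.9,0.83,0,0,0,0],
    [-0.9,0.83,0,0,0,0],
    [-0.9,0.83,0,0,0,0],
    [-0.9,0.83,0,0,0,0],
    [-0.9,0.83,0,0,0,0],
    [-0.9,0.83,0,0,0,0],
    [-0.9,0.83,0,0,0,0],
    [-0.9,0.83,0,0,0,0],
    [-0.9,0.83,0,0,0,0],
  ],
)

```text
time: 16.6
tool_pos: [507.4, 30.3, 280.3]
tcp_rot: [[0.909, 0.416, 0.001], [0.416, -0.909, -0.0], [0.001, 0.0, -1.0]]
wrist_force: [0.8, -0.9, 0.2]
grip_width: 88.2
grip_force: 0.0
```

Request:
send_rows(
  deltas=[
    [-0.9,0.83,0,0,0,0],
    [-0.9,0.83,0,0,0,0],
    [-0.9,0.83,0,0,0,0],
    [-0.9,0.83,0,0,0,0],
    [-0.9,0.83,0,0,0,0],
    [-0.9,0.83,0,0,0,0],
    [-0.9,0.83,0,0,0,0],
    [-0.8,0.72,0,0,0,0],
    [-0.4,0.37,0,0,0,0],
    [0,0,0,0,0,0],
    [0,0,0,0,0,0],
    [0,0,0,0,0,0],
  ],
)

```text
time: 17.6
tool_pos: [429.2, -155.8, 279.9]
tcp_rot: [[0.909, 0.416, 0.0], [0.416, -0.909, 0.0], [0.0, -0.0, -1.0]]
wrist_force: [-0.8, 0.2, 0.8]
grip_width: 88.6
grip_force: 0.0
```

```bash
python3 d.py 428.8 -156.5 198;  python3 -c "
from cell import bot;import cv2
cv2.imwrite('pics/w5.png',bot.camera('wrist')[:,:,::-1])"
```

```text
t 17.6 pos [ 429.2 -155.8  279.9] units [-0.034  0.023  4.093] grip 88.6 0.0 F [-0.8  0.2  0.8] j [-35.  21. 100.   0.  59.  31.]
```

View pics/w5.png

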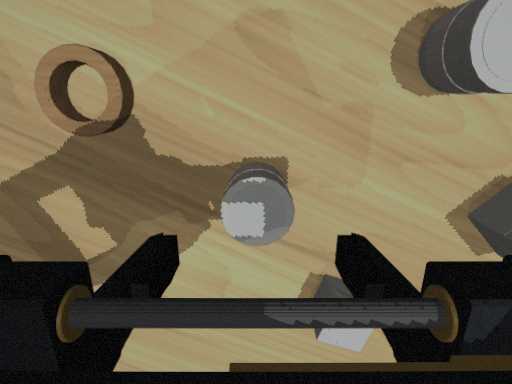

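The wrist picture shows tub_l's lid at about (258,208), midway between the fingers, and the small square tub at (345,315), which is clear of the right finger. I will descend and grip.

Request:
send_rows(
  deltas=[
    [0,0,0.7,0,0,0],
    [0,0,0.8,0,0,0],
    [0,0,0.8,0,0,0],
    [0,0,0.8,0,0,0],
    [0,0,0.6,0,0,0],
    [0,0,0.37,0,0,0],
    [0,0,0,0,0,0],
    [0,0,0,0,0,0],
    [0,0,0,0,0,0],
  ],
)

```text
time: 18.4
tool_pos: [429.2, -156.5, 199.0]
tcp_rot: [[0.909, 0.416, 0.001], [0.416, -0.909, -0.001], [0.001, 0.001, -1.0]]
wrist_force: [0.6, 1.0, -0.1]
grip_width: 87.8
grip_force: 0.0
```

Request:
send_rows(
  deltas=[
    [0,0,0,0,0,0],
    [0,0,0,0,0,0],
    [0,0,0,0,0,0],
    [0,0,0,0,0,0],
    [0,0,0,0,0,0],
    [0,0,0,0,0,0],
    [0,0,0,0,0,0],
    [0,0,0,0,0,0],
    [0,0,0,0,0,0],
    [0,0,0,0,0,0],
  ],
  gripper=-1,
  squeeze=15,
)

```text
time: 19.23
tool_pos: [429.0, -156.6, 198.4]
tcp_rot: [[0.909, 0.416, 0.0], [0.416, -0.909, -0.0], [0.0, 0.0, -1.0]]
wrist_force: [-1.2, -0.2, 2.9]
grip_width: 54.9
grip_force: 15.0
```

```bash
python3 d.py 646.3 -75.6
```

```text
t 19.23 pos [ 429.  -156.6  198.4] units [1.1568e+01 8.3300e-01 1.0000e-03] grip 54.9 15.0 F [-1.2 -0.2  2.9] j [-35.  29. 105.  -0.  46.  30.]
```

Request:
send_rows(
  deltas=[
    [0,0,-0.3,0,0,0],
    [0,0,-0.7,0,0,0],
    [0,0,-0.8,0,0,0],
    [0,0,-0.7,0,0,0],
    [0.4,0.03,0,0,0,0],
    [0.8,0.06,0,0,0,0],
    [0.95,0.07,0,0,0,0],
    [0.95,0.07,0,0,0,0],
    [0.95,0.07,0,0,0,0],
    [0.95,0.07,0,0,0,0],
  ],
)

```text
time: 20.07
tool_pos: [524.1, -121.0, 247.5]
tcp_rot: [[0.909, 0.416, -0.001], [0.416, -0.909, 0.001], [-0.001, -0.001, -1.0]]
wrist_force: [0.0, -1.0, -1.8]
grip_width: 55.3
grip_force: 15.0
```

Request:
send_rows(
  deltas=[
    [0.95,0.07,0,0,0,0],
    [0.95,0.07,0,0,0,0],
    [0.95,0.07,0,0,0,0],
    [0.95,0.07,0,0,0,0],
    [0.95,0.07,0,0,0,0],
    [0.9,0.06,0,0,0,0],
    [0.6,0.04,0,0,0,0],
    [0.32,0.01,0,0,0,0],
    [0,0,0,0,0,0],
    [0,0,0,0,0,0],
  ],
)

```text
time: 20.9
tool_pos: [646.1, -75.3, 247.5]
tcp_rot: [[0.909, 0.416, -0.001], [0.416, -0.909, 0.0], [-0.001, -0.001, -1.0]]
wrist_force: [-1.2, 0.7, -1.6]
grip_width: 55.2
grip_force: 15.0
```

Request:
send_rows(
  deltas=[
    [0,0,0.3,0,0,0],
    [0,0,0.6,0,0,0],
    [0,0,0.6,0,0,0],
    [0,0,0.3,0,0,0],
    [0,0,0,0,0,0],
    [0,0,0,0,0,0],
    [0,0,0,0,0,0],
  ],
)

```text
time: 21.48
tool_pos: [646.4, -75.6, 212.8]
tcp_rot: [[0.91, 0.416, 0.001], [0.416, -0.91, -0.0], [0.001, 0.001, -1.0]]
wrist_force: [-0.3, -0.0, -1.2]
grip_width: 55.0
grip_force: 15.0
```

```bash
python3 d.py 646.3 -75.6 202.5;  python3 -c "
from cell import bot;import cv2
cv2.imwrite('pics/w6.png',bot.camera('wrist')[:,:,::-1])"
```

```text
t 21.48 pos [646.4 -75.6 212.8] units [-0.003 -0.003  0.515] grip 55.0 15.0 F [-0.3 -0.  -1.2] j [-17.  42.  71.  -0.  67.  48.]
```

View pics/w6.png

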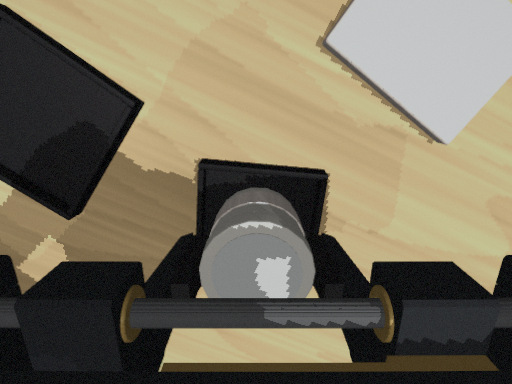

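The wrist picture shows tub_l at about (258,262), centred over tray_l, whose far rim runs from (200,161) to (327,172).

Request:
send_rows(
  deltas=[
    [0,0,0.16,0,0,0],
    [0,0,0.14,0,0,0],
    [0,0,0.1,0,0,0],
    [0,0,0.06,0,0,0],
    [0,0,0.04,0,0,0],
    [0,0,0.02,0,0,0],
    [0,0,0,0,0,0],
    [0,0,0,0,0,0],
    [0,0,0,0,0,0],
  ],
)

```text
time: 22.28
tool_pos: [646.2, -75.4, 202.5]
tcp_rot: [[0.909, 0.416, 0.0], [0.416, -0.909, -0.0], [0.0, 0.0, -1.0]]
wrist_force: [-3.7, 1.2, 5.3]
grip_width: 54.9
grip_force: 15.0
```

```bash
python3 d.py 603.6 -255.3 288
```

```text
t 22.28 pos [646.2 -75.4 202.5] units [-5.678  7.293 -4.276] grip 54.9 15.0 F [-3.7  1.2  5.3] j [-17.  43.  72.   0.  66.  48.]
```

Request:
send_rows(
  deltas=[
    [0,0,0,0,0,0],
    [0,0,0,0,0,0],
    [0,0,0,0,0,0],
    [0,0,0,0,0,0],
    [0,0,0,0,0,0],
    [0,0,-0.3,0,0,0],
    [0,0,-0.9,0,0,0],
    [0,0,-1,0,0,0],
    [0,0,-1,0,0,0],
    [0,0,-1,0,0,0],
  ],
  gripper=1,
)

```text
time: 23.12
tool_pos: [646.2, -75.5, 287.3]
tcp_rot: [[0.909, 0.416, 0.0], [0.416, -0.909, -0.0], [0.0, 0.0, -1.0]]
wrist_force: [0.6, -0.5, 0.4]
grip_width: 88.2
grip_force: 0.0
```

Request:
send_rows(
  deltas=[
    [-0.4,0.51,0,0,0,0],
    [-0.7,0.9,0,0,0,0],
    [-0.7,0.9,0,0,0,0],
    [-0.7,0.9,0,0,0,0],
    [-0.7,0.9,0,0,0,0],
    [-0.7,0.9,0,0,0,0],
    [-0.7,0.9,0,0,0,0],
    [-0.7,0.9,0,0,0,0],
    [-0.38,0.48,0,0,0,0],
    [0,0,0,0,0,0],
    [0,0,0,0,0,0],
    [0,0,0,0,0,0],
  ],
)

```text
time: 24.12
tool_pos: [603.8, -254.4, 285.7]
tcp_rot: [[0.909, 0.416, -0.0], [0.416, -0.909, 0.001], [-0.0, -0.001, -1.0]]
wrist_force: [-0.8, 0.7, 0.2]
grip_width: 88.3
grip_force: 0.0
```

```bash
python3 d.py 603.6 -255.3 204;  python3 -c "
from cell import bot;import cv2
cv2.imwrite('pics/w7.png',bot.camera('wrist')[:,:,::-1])"
```

```text
t 24.12 pos [ 603.8 -254.4  285.7] units [-0.026  0.039  4.086] grip 88.3 0.0 F [-0.8  0.7  0.2] j [-33.  38.  66.   0.  76.  32.]
```

View pics/w7.png

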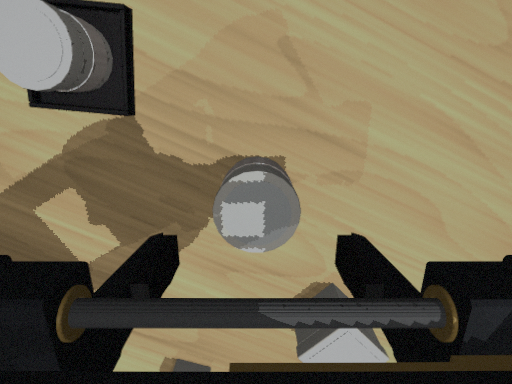

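The wrist picture shows tub_xl's lid at about (257,207), centred between the fingers. tub_l sits in its tray at (65,50), and the large square at (335,330) is clear.

Request:
send_rows(
  deltas=[
    [0,0.04,0.7,0,0,0],
    [0,0,0.8,0,0,0],
    [0,0,0.8,0,0,0],
    [0,0,0.8,0,0,0],
    [0,0,0.6,0,0,0],
    [0,0,0.37,0,0,0],
    [0,0,0,0,0,0],
    [0,0,0,0,0,0],
    [0,0,0,0,0,0],
  ],
)

```text
time: 24.92
tool_pos: [604.2, -256.0, 205.5]
tcp_rot: [[0.909, 0.416, 0.001], [0.416, -0.909, -0.001], [0.001, 0.001, -1.0]]
wrist_force: [0.2, -0.2, 0.3]
grip_width: 88.1
grip_force: 0.0
```

Request:
send_rows(
  deltas=[
    [0,0,0,0,0,0],
    [0,0,0,0,0,0],
    [0,0,0,0,0,0],
    [0,0,0,0,0,0],
    [0,0,0,0,0,0],
    [0,0,0,0,0,0],
    [0,0,0,0,0,0],
    [0,0,0,0,0,0],
    [0,0,0,0,0,0],
    [0,0,0,0,0,0],
  ],
  gripper=-1,
  squeeze=18,
)

```text
time: 25.75
tool_pos: [603.9, -256.0, 204.9]
tcp_rot: [[0.909, 0.416, 0.0], [0.416, -0.909, -0.0], [0.0, 0.0, -1.0]]
wrist_force: [-1.7, 2.3, 5.3]
grip_width: 65.3
grip_force: 18.0
```

```bash
python3 d.py 652 75.8
```

```text
t 25.75 pos [ 603.9 -256.   204.9] units [  9.084 -14.089  -0.   ] grip 65.3 18.0 F [-1.7  2.3  5.3] j [-33.  43.  71.   0.  66.  32.]
```

Request:
send_rows(
  deltas=[
    [0,0,-0.3,0,0,0],
    [0,0,-0.7,0,0,0],
    [0,0,-0.9,0,0,0],
    [0,0,-0.9,0,0,0],
    [0,0,-0.9,0,0,0],
    [0,0,-0.8,0,0,0],
    [0,0,-0.5,0,0,0],
    [0,0,0,0,0,0],
    [0.3,-0.46,0,0,0,0],
    [0.54,-0.84,0,0,0,0],
    [0.58,-0.9,0,0,0,0],
    [0.58,-0.9,0,0,0,0],
  ],
)

```text
time: 26.75
tool_pos: [614.5, -181.6, 302.8]
tcp_rot: [[0.91, 0.415, -0.003], [0.415, -0.91, 0.001], [-0.002, -0.002, -1.0]]
wrist_force: [0.8, 0.1, -1.5]
grip_width: 65.1
grip_force: 18.0
```

Request:
send_rows(
  deltas=[
    [0.58,-0.9,0,0,0,0],
    [0.58,-0.9,0,0,0,0],
    [0.58,-0.9,0,0,0,0],
    [0.58,-0.9,0,0,0,0],
    [0.58,-0.9,0,0,0,0],
    [0.58,-0.9,0,0,0,0],
    [0.58,-0.9,0,0,0,0],
    [0.58,-0.9,0,0,0,0],
    [0.58,-0.9,0,0,0,0],
    [0.58,-0.9,0,0,0,0],
    [0.58,-0.9,0,0,0,0],
  ],
)

```text
time: 27.67
tool_pos: [648.0, 51.9, 302.8]
tcp_rot: [[0.909, 0.416, -0.003], [0.416, -0.909, 0.0], [-0.003, -0.002, -1.0]]
wrist_force: [0.2, 0.3, -1.4]
grip_width: 65.0
grip_force: 18.0
```

Request:
send_rows(
  deltas=[
    [0.5,-0.77,0,0,0,0],
    [0.2,-0.31,0,0,0,0],
    [0,0,0,0,0,0],
    [0,0,0,0,0,0],
    [0,0,0.3,0,0,0],
    [0,0,0.7,0,0,0],
    [0,0,0.8,0,0,0],
    [0,0,0.8,0,0,0],
    [0,0,0.7,0,0,0],
    [0,0,0.5,0,0,0],
    [0,0,0,0,0,0],
    [0,0,0,0,0,0],
  ],
)

```text
time: 28.67
tool_pos: [652.1, 74.9, 228.3]
tcp_rot: [[0.91, 0.415, -0.001], [0.415, -0.91, -0.0], [-0.001, -0.0, -1.0]]
wrist_force: [-0.2, -0.3, -2.1]
grip_width: 64.8
grip_force: 18.0
```

```bash
python3 d.py 652 75.8 209;  python3 -c "
from cell import bot;import cv2
cv2.imwrite('pics/w8.png',bot.camera('wrist')[:,:,::-1])"
```

```text
t 28.67 pos [652.1  74.9 228.3] units [ 0.015 -0.041  0.966] grip 64.8 18.0 F [-0.2 -0.3 -2.1] j [-4. 41. 70. -0. 69. 62.]
```

View pics/w8.png

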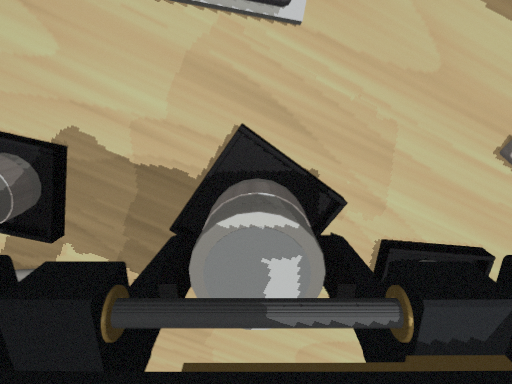

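The wrist picture shows tub_xl at about (258,265), over tray_xl with corners at (242,126), (345,203) and (172,232). I will set it down.

Request:
send_rows(
  deltas=[
    [0,-0.04,0.25,0,0,0],
    [0,0,0.25,0,0,0],
    [0,0,0.16,0,0,0],
    [0,0,0.13,0,0,0],
    [0,0,0.08,0,0,0],
    [0,0,0.05,0,0,0],
    [0,0,0.03,0,0,0],
    [0,0,0,0,0,0],
    [0,0,0,0,0,0],
    [0,0,0,0,0,0],
  ],
)

```text
time: 29.55
tool_pos: [651.7, 76.3, 209.7]
tcp_rot: [[0.909, 0.416, 0.0], [0.416, -0.909, -0.0], [0.0, 0.0, -1.0]]
wrist_force: [0.3, 0.4, -1.9]
grip_width: 65.1
grip_force: 18.0
```

Not in contact yet, so I will go down about 1 mm more.

Request:
send_rows(
  deltas=[
    [0,0,0.03,0,0,0],
    [0,0,0.03,0,0,0],
    [0,0,0,0,0,0],
    [0,0,0,0,0,0],
    [0,0,0,0,0,0],
  ],
)

```text
time: 29.97
tool_pos: [651.7, 76.3, 208.9]
tcp_rot: [[0.909, 0.416, 0.001], [0.416, -0.909, -0.0], [0.001, 0.0, -1.0]]
wrist_force: [-1.5, 0.2, 5.8]
grip_width: 65.2
grip_force: 18.0
```

Contact. Next I will release, go up, back away and check.

Request:
send_rows(
  deltas=[
    [0,0,0,0,0,0],
    [0,0,0,0,0,0],
    [0,0,0,0,0,0],
    [0,0,0,0,0,0],
    [0,0,0,0,0,0],
    [0,0,-0.3,0,0,0],
    [0,0,-0.9,0,0,0],
    [0,0,-1,0,0,0],
    [0,0,-1,0,0,0],
    [0,0,-1,0,0,0],
    [0,0,-1,0,0,0],
    [0,0,-1,0,0,0],
  ],
  gripper=1,
)

```text
time: 30.97
tool_pos: [651.5, 76.3, 333.8]
tcp_rot: [[0.909, 0.416, 0.0], [0.416, -0.909, -0.0], [0.0, 0.0, -1.0]]
wrist_force: [-1.2, -0.1, -1.0]
grip_width: 88.0
grip_force: 0.0
```

Request:
send_rows(
  deltas=[
    [-0.9,0,0,0,0,0],
    [-0.9,0,0,0,0,0],
    [-0.9,0,0,0,0,0],
    [-0.9,0,0,0,0,0],
    [-0.9,0,0,0,0,0],
    [-0.9,0,0,0,0,0],
    [-0.9,0,0,0,0,0],
    [-0.9,0,0,0,0,0],
    [-0.9,0,0,0,0,0],
    [-0.5,0,0,0,0,0],
    [0,0,0,0,0,0],
    [0,0,0,0,0,0],
  ],
)

```text
time: 31.97
tool_pos: [495.5, 4.7, 332.8]
tcp_rot: [[0.91, 0.415, 0.001], [0.415, -0.91, -0.0], [0.001, 0.001, -1.0]]
wrist_force: [-0.2, -0.3, -0.2]
grip_width: 88.2
grip_force: 0.0
```

```bash
python3 -c "
from cell import bot;import cv2,numpy as np
a=[bot.camera(n)[:,:,::-1] for n in('scene','side')]
cv2.imwrite('pics/end.png',np.hstack([cv2.resize(a[0][90:360,90:390],(400,360)),cv2.resize(a[1][90:384,140:380],(400,490))[:360] if 0 else cv2.resize(a[1][90:374,140:380],(400,360))]))"
```

```text
(no output)
```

View pics/end.png

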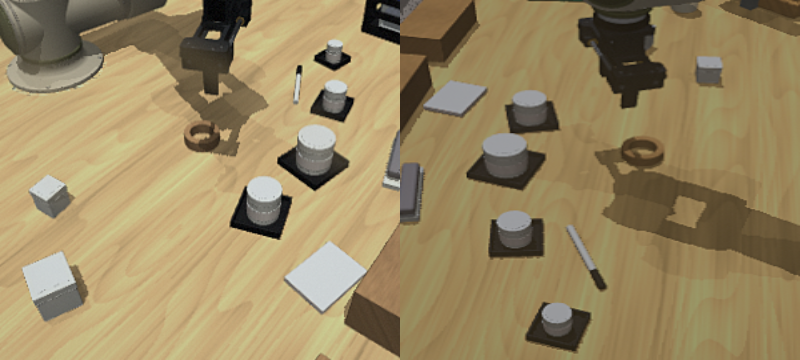

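Both views show all four tubs upright and centred in their trays, at (335,50), (335,97), (315,150) and (263,200) in the left half. The squares are where they were, at (48,195) and (52,287).

```bash
python3 -c "
from cell import bot;print(bot.finish_job())"
```

```text
the job is handed in; nothing more can be done
None
```

All four round tubs stand upright in their matching trays, set down smallest to largest, the square tubs were not moved, and the job was handed in at about 32 s of the 112 s limit.

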